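# Square an oven window glass into its frame with a tamper

### The job

Pick up the wooden tamper and, with its foot, gently nudge the loose glass pane across the floor of the oven-window frame until its long edge bears flush on the rubber of the long lip, then along that lip to the short lip, and finish with a light push on its free outer corner so that it bears on the rubber of both lips at once. Feel for each contact and lean on it lightly for a moment, never hard, as the glass chips easily; keep the gripper off the glass and leave the other things on the bench alone. Finally stand the tamper upright in its white tray again and let go.

Things in the scene. Friction and masses are not known exactly. Their poses are not given: they have to be found in the camera images.
- frame: Flat dark-steel floor of the oven-window frame, fixed to the bench, 230 (x) x 200 (y) x 6 mm thick, possibly turned on the bench by up to 25 degrees. Origin at the centre of its underside on the bench; its x runs along the long lip towards the short lip, its y towards the long lip, z up. The pane lies on its top face, 6 mm above the bench. The -x and -y sides are open, without lips.
- long_lip: Steel bar on the frame's +y side, 200 mm long in x, top 16 mm above the frame's floor, with a black rubber strip 13 mm high inside it (frame x -95 to +71 mm). Origin on the floor at the rubber's nominal face: frame x 0, y +70 mm; axes as the frame. The strip is clamped by hand: its true face, parallel to the lip, is up to 3.5 mm off in y, not in this pose; feel for it.
- short_lip: Steel bar like the other on the frame's +x side, 176 mm long in y, top 16 mm above the floor, rubber strip 13 mm high inside it (frame y -91 to +55 mm). Origin on the floor at the rubber's nominal face: frame x +85, y -6 mm; axes as the frame. The strip's true face is likewise up to 3.5 mm off in x, not in this pose.
- pane: Loose pale-greenish glass pane, 120 (its x) x 90 (its y) x 10 mm, 0.2 to 0.35 kg, flat on the frame's floor, 6 to 50 mm from each lip, turned up to 14 degrees to the frame. Origin at the centre of its underside; axes roughly the frame's. Slides under 0.5 to 1.3 N, chips at 10 N. Home, its centre is at frame x, y = +25, +25 mm, +-3.5 as the rubber is set; its free corner points to frame -x, -y.
- tamper: Turned pale-wood tamper, round, standing upright, 78 mm tall, about 90 g: a foot 36 mm in diameter up to 28 mm high, tapering to a handle 26 mm in diameter from 36 mm up to its flat top. Origin at the centre of its underside, z up along the handle. The handle is to be gripped about 55 mm above its underside.
- rest: White square tray fixed to the bench, 110 x 110 mm outside, walls 4 mm thick and 10 mm high, inner floor 4 mm above the bench; the tamper stands in it. Origin at the centre of its underside.
- bun1: Bystander: bun in a white paper case, about 66 mm wide, 51 mm high. Origin at the centre of its underside.
- bun2: Bystander: another such bun.
- jar: Bystander: brown glass jar with a steel lid, 60 mm wide, 85 mm high. Origin at the centre of its underside.
- clip: Bystander: steel angle strip lying on the bench, 140 mm long, 14 mm wide, 12 mm high. Origin at the centre of its underside, its x along it.
Mind the look-alikes: they are no part of the job. What is meant by the tamper is not red, and is the larger of those in its own colour.

How it is judged:
On the way, in this order (a step that is already met when the one before it is completed fails the run):
1. the tamper presses the pane's long edge flush (within 0.03 rad) against the long lip's rubber with more than 1.5 N (contact force between pane and long_lip above 1.5 N and contact force between tamper and pane above 1 N and angle between the x axis of pane and the x axis of frame, either way round below 0.03 rad), for 0.1 s.
2. the tamper presses the pane into the corner: square to it (within 0.03 rad) and bearing on the rubber of both lips at once, with more than 1 N each (contact force between pane and short_lip above 1 N and contact force between pane and long_lip above 1 N and contact force between tamper and pane above 1 N and angle between the x axis of pane and the x axis of frame, either way round below 0.03 rad), for 0.1 s.
At the end, for the whole second after the job is handed in: Pane flat in the corner, its centre at 20.8 to 29.2 mm in both frame x and y (nominally 25, rubber faces vary by 3.5 mm), turned under 0.025 rad to the frame; tamper upright (within 0.08 rad) on the floor of its tray, within 36 mm of the tray centre, at rest and released (x of pane in the frame of frame between 0.0208 and 0.0292 m and y of pane in the frame of frame between 0.0208 and 0.0292 m and z of pane in the frame of frame below 0.008 m and angle between the x axis of pane and the x axis of frame, either way round below 0.025 rad and horizontal distance between tamper and rest below 0.036 m and height (world z) of tamper below 0.008 m and angle between tamper's own z axis and vertical below 0.08 rad and linear speed of tamper below 0.01 m/s and linear speed of pane below 0.005 m/s); the robot touches nothing.
It fails at once if the tamper pushes the pane with more than 10 N (contact force between tamper and pane above 10 N).
It fails at once if a lip takes more than 10 N from the pane (contact force between pane and long_lip above 10 N or contact force between pane and short_lip above 10 N).
It fails at once if the gripper or arm touches the pane (contact force between any of the fingers, the arm and pane above 0.3 N).
It fails at once if a bystander is moved by more than 15 mm (distance of any of bun1, bun2, jar, clip from where it was at the start of the episode above 0.015 m).
It also fails if it takes over 72 s, if anything falls off the work surface, if the arm or the gripper's body presses on something with over 40 N, if the wrist force passes 120 N, or if a joint passes its speed limit or range.

### The arm

A 7-joint arm with a two-finger parallel gripper is mounted at the origin on the work surface. World frame = base frame: x ahead of the robot, y to its left, z up, the work surface at z = 0. Lengths are in m, angles in rad, forces in N, time in s.
With the tool pointing down it reaches from about 0.35 to 0.9 m from the base axis. Payload 8.1 kg.
Tool frame: the origin (TCP) lies on the centre line of the jaws, within the pads' length; the fingertips stand 17 mm ahead of it and the grasp point (between the pads) lies 2 mm behind it; z points along the fingers, y is the direction in which the jaws open and shut (so a half turn about z gives the same grasp; the last joint's range is limited). The gripper opens to 92 mm and grips with 3 to 60 N. Pads are 19 mm wide; open, the fingers measure 130 mm over their backs; the gripper's body (75 mm by 190 mm) begins 47 mm behind the grasp point.
Start: joints at [1.043, 0.434, 0.025, 1.573, -0.012, 1.134, -0.075], TCP at [0.258, -0.569, 0.244] pointing down, gripper open.
Joint ranges: [-2.62, 2.62], [-0.44, 2.09], [-1.27, 1.32], [0.08, 2.57], [-1.32, 4.46], [0.12, 2], [-2.74, 2.74]. Speed limits (rad/s): [2.22, 2.22, 3.01, 3.01, 3.14, 3.14, 3.14].

### API

Orientations are given as a rotation vector (axis times angle).
In Python, from cell import arm, imaging, job gives the robot as it stands.
- The arm moves only by the tool jog_arm, never from a script. Its argument "moves" is a list of rows, each an object with "fingers": the closure, from -1 (fully open) to 1 (shut); "xyz": the shift along the tool's x, y, z in cm, a list of three; "angular": the turn, a rotation vector about the tool's x, y, z in rad, a list of three. In form: [{"fingers": fingers, "xyz": [dx, dy, dz], "angular": [ax, ay, az]}, ...]. A call has 1 to 12 rows; each row is the pose to reach, as a shift and turn from the pose commanded when the call began, along the tool's axes at that moment; what a row does not reach only later rows make up. A row lasts 1/8 s, in which the tool goes at most 62.5 mm and 10.7 degrees, less where a joint would pass 70% of its speed; a pose out of reach is approached as far as the arm can. A call with a gripper value outside its range is refused whole. The fingers move at their own pace and stop on an object; "grip_force" is the grip in N (left out, the last holds). Time passes only in rows, so rows that repeat a pose let the fingers close. It gives the time, the measured TCP pose, the force and the opening at its end, in the units of the state.
- arm.observe(): the state, without advancing time (a new reading comes with each control period).
- imaging.get_image(name): name is "side" or "top" or "wrist"; returns the picture (420x560x3 uint8, red, green, blue); there is no depth.
- imaging.camera_params(name): a dict with "fx", "fy", "cx", "cy" (pixels), "rvec" (rotation vector, rad) and "tvec" (3), from world to camera coordinates, as OpenCV has them; the wrist camera has in their place "hand_eye" (4x4, takes a point from camera to tool coordinates, whose origin is the TCP and whose axes are the flange's). Camera axes: x right, y down, z forward; pixel columns grow to the right and rows downward; lengths in m; the calibration is good to about 2 mm. A picture is of the moment at which its call begins: read the wrist's pose just before it. camera_params takes no time and is no camera call.
- job.sign_off(): hands the job in, once; it reports no verdict.
The state is a dict: "clock": time; "joints": joint angles; "dq": joint speeds; "joint_efforts": joint torques, N m; "position": TCP position; "ee_rot": TCP orientation; "force": force on the tool from outside, world axes, zero at the start; "ft_torque": the same for the moment, N m; "width": opening from 0.0 (shut) to 1.0 (fully open).
Only numpy, scipy, OpenCV 4.12 (cv2) and the standard library are available. Lean on these libraries where they do the work, as an engineer would, in place of code of your own. Each camera call takes 0.05 s, during which the arm holds its last target. There are 200 camera calls.

## Working session

There is one attempt and no reset: what is moved stays moved. The work goes in short steps, Python scripts to look and compute and a tool call to move; the robot and the scene stay as the last step left them, time stands still between calls to the robot, and variables do not carry over. Pictures are saved under pics/ and viewed, about 8 in all and at most 12, crops included, and the job is handed in when it is done.

Besides the shell and the picture viewer there is one more tool, called after "Emit:" as name(argument=value, ...), one argument or row to a line, values as JSON. jog_arm: Moves the arm, as the interface text tells. Its arguments: {"type":"object","properties":{"moves":{"type":"array"},"grip_force":{"type":"number"}},"required":["moves"]}

```bash
ls; mkdir -p pics; python3 - <<'E'
from cell import arm, imaging, job
import cv2, numpy as np
s=arm.observe(); print(s)
for n in("top","side"):
    im=imaging.get_image(n); cv2.imwrite(f"pics/{n}0.png",im[:,:,::-1]); print(n,imaging.camera_params(n))
print(imaging.camera_params("wrist"))
E
```

```text
pics
{'clock': 0.0, 'joints': array([ 1.04339964,  0.43523299,  0.02494337,  1.57410834, -0.01162199,
        1.13398731, -0.07508708]), 'dq': array([-7.65768666e-06,  1.03649527e-04,  6.76528681e-05,  2.69081043e-03,
        2.14558540e-03,  3.09396327e-04, -1.27472863e-03]), 'joint_efforts': array([-2.52163200e-04, -6.67840862e+01,  9.85128209e-01, -3.14462042e+01,
       -6.05644472e-02,  4.28225286e-02,  2.08558299e-04]), 'position': array([ 0.25735419, -0.56901791,  0.24293403]), 'ee_rot': array([-3.06951471e+00, -6.61880611e-01,  6.97565690e-04]), 'force': array([-0.41854387,  0.61385017, -0.40279899]), 'ft_torque': array([0.03545912, 0.03901404, 0.03529952]), 'width': 0.9977399206637315}
top {'fx': 454.4654663328413, 'fy': 454.4654663328413, 'cx': 276.05482053893434, 'cy': 208.86142247303724, 'rvec': array([ 2.15589372, -2.1672317 ,  0.11659105]), 'tvec': array([-0.01457228,  0.51659395,  0.98794655])}
side {'fx': 393.5891228103133, 'fy': 393.5891228103133, 'cx': 277.3990237169982, 'cy': 213.2535755583807, 'rvec': array([ 0.19142429, -2.82327302,  1.28139203]), 'tvec': array([0.53240535, 0.10326643, 0.88875806])}
{'fx': 339.6249471680639, 'fy': 339.6249471680639, 'cx': 282.3106308004935, 'cy': 203.13766135301958, 'hand_eye': array([[-8.63980018e-04, -9.67526760e-01, -2.52767130e-01,
         6.74941837e-02],
       [ 9.99999500e-01, -7.08775324e-04, -7.05077803e-04,
         6.63511222e-04],
       [ 5.03026538e-04, -2.52767613e-01,  9.67526889e-01,
        -1.41918539e-01],
       [ 0.00000000e+00,  0.00000000e+00,  0.00000000e+00,
         1.00000000e+00]])}
```

View pics/top0.png

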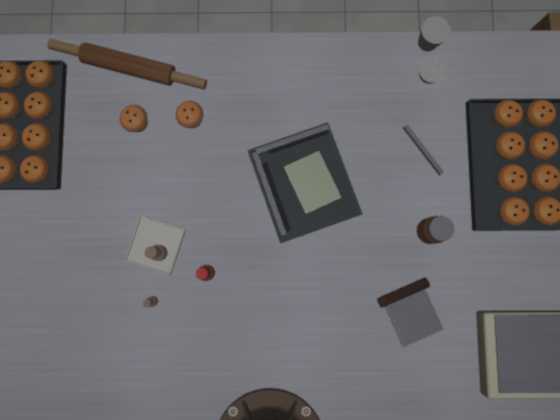

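View pics/side0.png

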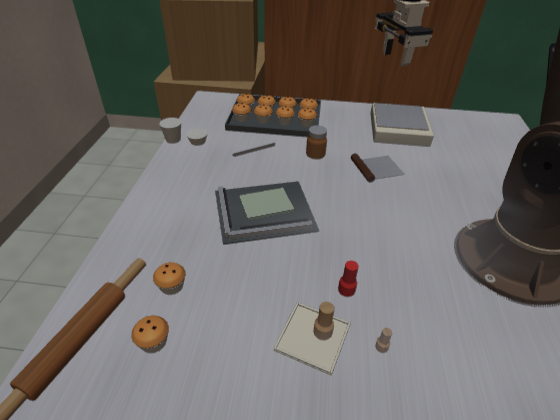

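The pale wooden tamper could be confused with three things in the top view: the one in the tray (155,252), the small one on the bench (150,301), and the red one (205,272). I choose the one in the tray. It is not red and is the larger of the two pale ones. The frame's long lip is the left bar and the short lip is the top bar.

```bash
cat > h.py <<'E'
import cv2, numpy as np
from scipy.spatial.transform import Rotation as R
from cell import arm, imaging, job
def cam(n, s=None):
    p=imaging.camera_params(n); K=np.array([[p['fx'],0,p['cx']],[0,p['fy'],p['cy']],[0,0,1]])
    if n=='wrist':
        T=np.eye(4); T[:3,:3]=R.from_rotvec(s['ee_rot']).as_matrix(); T[:3,3]=s['position']
        M=T@p['hand_eye']; return K,M[:3,:3],M[:3,3]
    Rm=R.from_rotvec(p['rvec']).as_matrix(); return K,Rm.T,-Rm.T@p['tvec']
def ray(c,px,z):
    K,Rw,o=c; px=np.atleast_2d(np.array(px,float))
    d=(Rw@np.linalg.inv(K)@np.c_[px,np.ones(len(px))].T).T
    return o+d*((z-o[2])/d[:,2])[:,None]
def big(m,roi=None):
    if roi is not None:
        k=np.zeros_like(m); x0,y0,x1,y1=roi; k[y0:y1,x0:x1]=1; m=m*k
    cs=cv2.findContours(m.astype(np.uint8),cv2.RETR_EXTERNAL,cv2.CHAIN_APPROX_NONE)[0]
    return max(cs,key=cv2.contourArea)
def rect(c,z,cont):
    P=ray(c,cont[:,0,:],z)[:,:2]; (ctr,wh,a)=cv2.minAreaRect((P*1000).astype(np.float32)); return np.round(ctr,1),np.round(wh,1),round(a,1)
E
python3 - <<'E'
from h import *
im=cv2.imread('pics/top0.png'); hsv=cv2.cvtColor(im,cv2.COLOR_BGR2HSV); c=cam('top')
for n,p in dict(pane=(312,183),floor=(345,200),lip=(290,137),tray=(140,230),handle=(151,253),side=(161,253),red=(203,273),small=(148,302),bench=(220,300),rub=(272,190)).items(): print(n,hsv[p[1],p[0]])
H,S,V=[hsv[:,:,i].astype(int) for i in range(3)]
pm=(S>35)&(V>120)&(H>25)&(H<60)
print('pane',rect(c,.016,big(pm,(240,110,370,250))), 'tray',rect(c,.01,big((S>15)&(H>15)&(H<60)&(V>150),(110,200,200,290))))
print('frame',rect(c,.006,big((V<115),(240,115,370,250))))
cv2.imwrite('pics/c0.png',np.hstack([cv2.resize(im[115:250,240:370],(520,540),interpolation=2),cv2.resize(im[210:315,120:220],(280,294),interpolation=2)[:294].repeat(1,0) if 0 else cv2.copyMakeBorder(cv2.resize(im[210:315,120:220],(280,294),interpolation=2),0,246,0,0,0)]))
E
```

```text
pane [ 46  29 131]
floor [102  22  57]
lip [111  20  89]
tray [ 30   9 142]
handle [ 14  63 109]
side [12 50 77]
red [  1 153 137]
small [ 14  66 104]
bench [120  14 129]
rub [120   7  38]Traceback (most recent call last):
  File "<stdin>", line 6, in <module>
  File "h.py", line 18, in big
    return max(cs,key=cv2.contourArea)
ValueError: max() iterable argument is empty
```

```bash
python3 - <<'E'
from h import *
im=cv2.imread('pics/top0.png'); hsv=cv2.cvtColor(im,cv2.COLOR_BGR2HSV); c=cam('top')
H,S,V=[hsv[:,:,i].astype(int) for i in range(3)]
print('pane',rect(c,.016,big((S>18)&(V>110)&(H>30)&(H<70),(240,110,370,250))))
print('tray',rect(c,.01,big((H>15)&(H<60)&(V>100)|(S>35),(115,205,195,285))))
print('frame',rect(c,.006,big((V<105),(240,115,370,250))))
w=big((S>35)&(H<25),(135,230,180,275)); print('wood',cv2.boundingRect(w),[np.round(ray(c,(x,252),z)[0],3) for x,z in((152,.082),(158,.03))])
s=big((S>35)&(H<25),(135,290,165,312)); print('small',cv2.boundingRect(s))
big_=lambda a,k:cv2.resize(a,None,fx=k,fy=k,interpolation=2)
a=big_(im[115:250,240:370],4);b=big_(im[225:285,130:180],5)
cv2.imwrite('pics/c0.png',np.hstack([a,cv2.copyMakeBorder(b,0,a.shape[0]-b.shape[0],0,0,0)]))
E
```

```text
pane (array([580.2, -99.3]), array([118.2,  87.9]), 24.4)
tray (array([438.8, 258.8]), array([110.6, 110.6]), 72.4)
frame (array([582.4, -82. ]), array([230.8, 200.6]), 19.2)
wood (145, 245, 21, 16) [array([0.421, 0.244, 0.082]), array([0.422, 0.245, 0.03 ])]
small (143, 297, 14, 10)
```

View pics/c0.png

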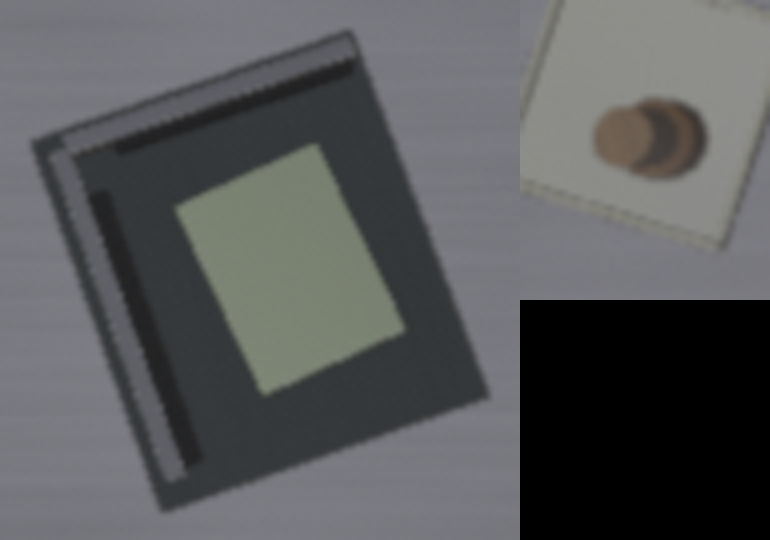

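The picture matches the sizes given: pane 118x88, frame 231x201, tray 111x111 mm. The tray tamper's handle top is at about (151,252), with the foot at (158,252). I'll compute the move.

```bash
cat >> h.py <<'E'
YAW=np.radians(19.2); F0=np.array([.5824,-.082])
RF=np.array([[np.cos(YAW),-np.sin(YAW)],[np.sin(YAW),np.cos(YAW)]])
toF=lambda p:RF.T@(np.asarray(p)[:2]-F0)
toW=lambda q:F0+RF@np.asarray(q)
def goal(xyz,yaw=YAW,s=None):
    s=s or arm.observe(); Rt=R.from_rotvec(s['ee_rot'])
    Rg=R.from_matrix(np.array([[np.cos(yaw),np.sin(yaw),0],[np.sin(yaw),-np.cos(yaw),0],[0,0,-1]]))
    print('cm',np.round(Rt.inv().apply(np.array(xyz)-s['position'])*100,2),'rot',np.round((Rt.inv()*Rg).as_rotvec(),4))
E
python3 - <<'E'
from h import *
goal((.46,-.15,.245)); goal((.421,.246,.20))
E
```

```text
cm [ 35.73 -29.84  -0.16] rot [-0.0014  0.0002  0.0896]
cm [ 48.5  -67.52   4.39] rot [-0.0014  0.0002  0.0896]
```

Emit:
jog_arm(
  moves=[
    {"fingers":-1,"xyz":[18,-15,0],"angular":[0,0,0.09]},
    {"fingers":-1,"xyz":[18,-15,0],"angular":[0,0,0.09]},
    {"fingers":-1,"xyz":[18,-15,0],"angular":[0,0,0.09]},
    {"fingers":-1,"xyz":[18,-15,0],"angular":[0,0,0.09]},
    {"fingers":-1,"xyz":[36,-30,0],"angular":[0,0,0.09]},
    {"fingers":-1,"xyz":[36,-30,0],"angular":[0,0,0.09]},
    {"fingers":-1,"xyz":[36,-30,0],"angular":[0,0,0.09]},
    {"fingers":-1,"xyz":[36,-30,0],"angular":[0,0,0.09]},
    {"fingers":-1,"xyz":[48.5,-67.5,0],"angular":[0,0,0.09]},
    {"fingers":-1,"xyz":[48.5,-67.5,0],"angular":[0,0,0.09]},
    {"fingers":-1,"xyz":[48.5,-67.5,0],"angular":[0,0,0.09]},
    {"fingers":-1,"xyz":[48.5,-67.5,0],"angular":[0,0,0.09]},
  ],
)

```text
clock: 1.6
position: [0.4356, 0.1027, 0.2437]
ee_rot: [3.098, 0.523, 0.0]
force: [0.8, 0.1, 1.2]
width: 0.999
```

Emit:
jog_arm(
  moves=[
    {"fingers":-1,"xyz":[0,0,0],"angular":[0,0,0]},
    {"fingers":-1,"xyz":[0,0,0],"angular":[0,0,0]},
  ],
)

```text
clock: 1.85
position: [0.4361, 0.1004, 0.2434]
ee_rot: [3.097, 0.524, -0.001]
force: [-0.4, -0.4, 0.1]
width: 1.001
```

```bash
python3 - <<'E'
from h import *
s=arm.observe(); print(s['position'],s['clock'],s['joints'],s['force']); goal((.421,.246,.20),s=s)
im=imaging.get_image('wrist'); cv2.imwrite('pics/w1.png',im[:,:,::-1])
E
```

```text
[0.43611732 0.10036098 0.243445  ] 1.85 [-0.01514491  0.17552332 -0.37790734  1.95777722  0.07605283  1.02255929
 -1.66310286] [-0.35764082 -0.41573623  0.10083711]
cm [  3.37 -14.25   4.34] rot [0.0005 0.0008 0.0001]
```

View pics/w1.png

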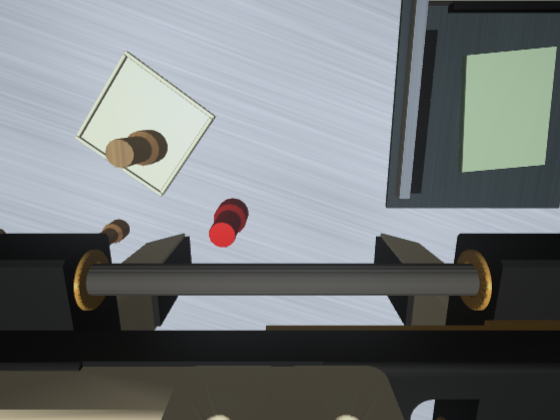

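The view shows the tamper's handle top at (120,153), the red one at (222,235), and the frame with the pane on the right.

```bash
python3 - <<'E'
from h import *
s=arm.observe(); c=cam('wrist',s)
im=cv2.imread('pics/w1.png'); hsv=cv2.cvtColor(im,cv2.COLOR_BGR2HSV); H,S,V=[hsv[:,:,i].astype(int) for i in range(3)]
print('top',ray(c,(120,153),.082)[0],'footrim',ray(c,(147,149),.030)[0],'red',ray(c,(222,235),.06)[0])
g=(H>30)&(H<75)&(S>25)
print('pane',rect(c,.016,big(g,(440,20,559,200))))
print(ray(c,[(387,207),(401,2)],.006))
E
```

```text
top [0.42176665 0.24658576 0.082     ] footrim [0.42149348 0.2424672  0.03      ] red [0.36825265 0.14027338 0.06      ]
pane (array([578.9, -99.1]), array([120.5,  94.3]), 24.4)
[[ 0.44163597 -0.02743315  0.006     ]
 [ 0.64159991  0.04435795  0.006     ]]
```

Emit:
jog_arm(
  moves=[
    {"fingers":-1,"xyz":[3.4,-14.15,4],"angular":[0,0,0]},
    {"fingers":-1,"xyz":[3.4,-14.15,4],"angular":[0,0,0]},
    {"fingers":-1,"xyz":[3.4,-14.15,4],"angular":[0,0,0]},
    {"fingers":-1,"xyz":[3.4,-14.15,4],"angular":[0,0,0]},
    {"fingers":-1,"xyz":[3.4,-14.15,9],"angular":[0,0,0]},
    {"fingers":-1,"xyz":[3.4,-14.15,12],"angular":[0,0,0]},
    {"fingers":-1,"xyz":[3.4,-14.15,15],"angular":[0,0,0]},
    {"fingers":-1,"xyz":[3.4,-14.15,17],"angular":[0,0,0]},
    {"fingers":-1,"xyz":[3.4,-14.15,18.6],"angular":[0,0,0]},
    {"fingers":-1,"xyz":[3.4,-14.15,18.6],"angular":[0,0,0]},
    {"fingers":-1,"xyz":[3.4,-14.15,18.6],"angular":[0,0,0]},
  ],
)

```text
clock: 3.28
position: [0.4225, 0.2455, 0.0584]
ee_rot: [-3.098, -0.522, -0.001]
force: [-0.4, 0.4, -0.3]
width: 0.998
```

```bash
python3 - <<'E'
from h import *
s=arm.observe(); print(s['position'],s['width'],s['force']); goal((.4215,.245,.057),s=s)
E
```

```text
[0.42251037 0.24549346 0.05836133] 0.9975566864943156 [-0.39525156  0.42897666 -0.27214934]
cm [-0.11  0.01  0.14] rot [ 0.0001 -0.0009 -0.0011]
```

Emit:
jog_arm(
  moves=[
    {"fingers":1,"xyz":[-0.1,0,0.1],"angular":[0,0,0]},
    {"fingers":1,"xyz":[-0.1,0,0.1],"angular":[0,0,0]},
    {"fingers":1,"xyz":[-0.1,0,0.1],"angular":[0,0,0]},
    {"fingers":1,"xyz":[-0.1,0,0.1],"angular":[0,0,0]},
    {"fingers":1,"xyz":[-0.1,0,0.1],"angular":[0,0,0]},
    {"fingers":1,"xyz":[-0.1,0,0.1],"angular":[0,0,0]},
    {"fingers":1,"xyz":[-0.1,0,0.1],"angular":[0,0,0]},
    {"fingers":1,"xyz":[-0.1,0,0.1],"angular":[0,0,0]},
  ],
  grip_force=25,
)

```text
clock: 4.28
position: [0.421, 0.2455, 0.0567]
ee_rot: [-3.098, -0.524, -0.0]
force: [0.2, 1.0, -0.4]
width: 0.277
```

```bash
python3 - <<'E'
from h import *
w=toW((-.004,-.097)); print(w); goal((*w,.155)); goal((*w,.062))
E
```

```text
[ 0.61052256 -0.17491997]
cm [ 4.09 45.94 -9.83] rot [-0.0001 -0.0001 -0.0002]
cm [ 4.09 45.94 -0.53] rot [-0.0001 -0.0001 -0.0002]
```

Emit:
jog_arm(
  moves=[
    {"fingers":1,"xyz":[0,0,-3],"angular":[0,0,0]},
    {"fingers":1,"xyz":[0,0,-6],"angular":[0,0,0]},
    {"fingers":1,"xyz":[0,0,-10],"angular":[0,0,0]},
    {"fingers":1,"xyz":[0,5,-11],"angular":[0,0,0]},
    {"fingers":1,"xyz":[1,10,-11],"angular":[0,0,0]},
    {"fingers":1,"xyz":[2,16,-11],"angular":[0,0,0]},
    {"fingers":1,"xyz":[3,22,-11],"angular":[0,0,0]},
    {"fingers":1,"xyz":[4,28,-11],"angular":[0,0,0]},
    {"fingers":1,"xyz":[4,34,-11],"angular":[0,0,0]},
    {"fingers":1,"xyz":[4,40,-11],"angular":[0,0,0]},
    {"fingers":1,"xyz":[4,45.9,-11],"angular":[0,0,0]},
    {"fingers":1,"xyz":[4.1,45.9,-11],"angular":[0,0,0]},
  ],
)

```text
clock: 5.78
position: [0.6102, -0.1817, 0.1658]
ee_rot: [3.097, 0.51, -0.002]
force: [0.1, 1.0, -1.6]
width: 0.275
```

Emit:
jog_arm(
  moves=[
    {"fingers":1,"xyz":[0,0,0],"angular":[0,0,0]},
    {"fingers":1,"xyz":[0,0,0],"angular":[0,0,0]},
    {"fingers":1,"xyz":[0,0,0],"angular":[0,0,0]},
  ],
)

```text
clock: 6.15
position: [0.6104, -0.1732, 0.1669]
ee_rot: [-3.097, -0.526, -0.0]
force: [0.2, 1.4, -0.4]
width: 0.278
```

```bash
python3 - <<'E'
from h import *
s=arm.observe(); print(s['position'],s['width'],s['force'],s['clock']); w=toW((-.004,-.097)); goal((*w,.062),s=s)
im=imaging.get_image('wrist'); cv2.imwrite('pics/w2.png',im[:,:,::-1])
c=cam('wrist',s)
hsv=cv2.cvtColor(im,cv2.COLOR_RGB2HSV); H,S,V=[hsv[:,:,i].astype(int) for i in range(3)]
r=rect(c,.016,big((H>30)&(H<75)&(S>25))); print('pane',r,toF(r[0]/1000)*1000)
im=imaging.get_image('top'); hsv=cv2.cvtColor(im,cv2.COLOR_RGB2HSV); H,S,V=[hsv[:,:,i].astype(int) for i in range(3)]
E
```

```text
[ 0.61039947 -0.17323982  0.16692648] 0.2780605553214276 [ 0.21938768  1.3790981  -0.37753008] 6.15
cm [-0.05  0.16 10.49] rot [-0.0002 -0.0001  0.0017]
pane (array([569.1, -96.4]), array([138.4, 107.7]), 24.3) [-17.29588544  -9.22509333]
```

View pics/w2.png

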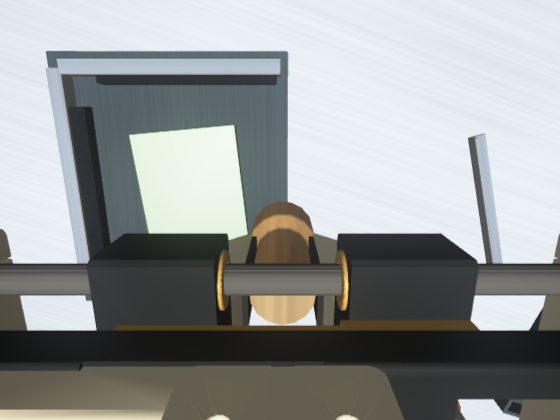

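The tamper is gripped and upright. The visible pane corners are (130,134), (235,125) and (247,235), the last one partly hidden. The frame's right far corner is at (287,52).

```bash
python3 - <<'E'
from h import *
s=arm.observe(); c=cam('wrist',s)
P=ray(c,[(130,134),(235,125),(247,234)],.016); F=ray(c,[(287,52),(288,200),(48,52)],.006)
for p in list(P)+list(F): print(np.round(p*1000,1),np.round(toF(p)*1000,1))
d=P[0]-P[1]; print('pane yaw rel', np.degrees(np.arctan2(d[1],d[0]))-90-19.2, np.linalg.norm(d))
E
```

```text
[616.9 -35.6  16. ] [47.8 32.5]
[ 653.2 -117.3   16. ] [ 55.3 -56.6]
[ 564.1 -156.3   16. ] [-41.7 -64.2]
[ 722.8 -139.3    6. ] [ 113.7 -100.3]
[ 604.3 -182.     6. ] [ -12.3 -101.6]
[657.9  47.1   6. ] [113.7  97.1]
pane yaw rel 4.766751771328547 0.08944104769066677
```

Emit:
jog_arm(
  moves=[
    {"fingers":1,"xyz":[0,0.1,3],"angular":[0,0,0]},
    {"fingers":1,"xyz":[0,0.1,6],"angular":[0,0,0]},
    {"fingers":1,"xyz":[0,0.1,8.5],"angular":[0,0,0]},
    {"fingers":1,"xyz":[0,0.1,10],"angular":[0,0,0]},
    {"fingers":1,"xyz":[0,0.1,10.4],"angular":[0,0,0]},
    {"fingers":1,"xyz":[0,0.1,10.4],"angular":[0,0,0]},
    {"fingers":1,"xyz":[0,0.1,10.4],"angular":[0,0,0]},
    {"fingers":1,"xyz":[0,0.1,10.4],"angular":[0,0,0]},
  ],
)

```text
clock: 7.25
position: [0.6113, -0.1758, 0.0635]
ee_rot: [3.097, 0.523, 0.002]
force: [0.2, -0.0, -1.3]
width: 0.276
```

```bash
cat >> h.py <<'E'
def st():
    s=arm.observe(); f=s['force']; r=R.from_rotvec(s['ee_rot']).as_matrix()
    print(round(s['clock'],2),'F mm',np.round(toF(s['position'])*1000,2),'z',round(s['position'][2]*1000,1),'force frame',np.round(RF.T@f[:2],2),round(f[2],2),'w',round(s['width'],3),'toolyaw',round(np.degrees(np.arctan2(r[1,0],r[0,0])),2))
E
python3 -c "
from h import *
st()"
```

```text
7.25 F mm [ -3.58 -98.03] z 63.5 force frame [ 0.14 -0.08] -1.33 w 0.276 toolyaw 19.17
```

Emit:
jog_arm(
  moves=[
    {"fingers":1,"xyz":[0,-0.4,0.15],"angular":[0,0,0]},
    {"fingers":1,"xyz":[0,-0.8,0.15],"angular":[0,0,0]},
    {"fingers":1,"xyz":[0,-1.2,0.15],"angular":[0,0,0]},
    {"fingers":1,"xyz":[0,-1.4,0.15],"angular":[0,0,0]},
    {"fingers":1,"xyz":[0,-1.5,0.15],"angular":[0,0,0]},
    {"fingers":1,"xyz":[0,-1.6,0.15],"angular":[0,0,0]},
    {"fingers":1,"xyz":[0,-1.7,0.15],"angular":[0,0,0]},
    {"fingers":1,"xyz":[0,-1.8,0.15],"angular":[0,0,0]},
    {"fingers":1,"xyz":[0,-1.9,0.15],"angular":[0,0,0]},
    {"fingers":1,"xyz":[0,-2.0,0.15],"angular":[0,0,0]},
    {"fingers":1,"xyz":[0,-2.1,0.15],"angular":[0,0,0]},
    {"fingers":1,"xyz":[0,-2.2,0.15],"angular":[0,0,0]},
  ],
)

```text
clock: 8.75
position: [0.6036, -0.155, 0.0613]
ee_rot: [3.097, 0.523, 0.0]
force: [-0.0, -0.9, -1.6]
width: 0.279
```

```bash
python3 -c "
from h import *
st()"
```

```text
8.75 F mm [ -3.99 -75.89] z 61.3 force frame [-0.31 -0.89] -1.6 w 0.279 toolyaw 19.17
```

Emit:
jog_arm(
  moves=[
    {"fingers":1,"xyz":[0,-0.1,0],"angular":[0,0,0]},
    {"fingers":1,"xyz":[0,-0.2,0],"angular":[0,0,0]},
    {"fingers":1,"xyz":[0,-0.3,0],"angular":[0,0,0]},
    {"fingers":1,"xyz":[0,-0.4,0],"angular":[0,0,0]},
    {"fingers":1,"xyz":[0,-0.55,0],"angular":[0,0,0]},
    {"fingers":1,"xyz":[0,-0.7,0],"angular":[0,0,0]},
    {"fingers":1,"xyz":[0,-0.85,0],"angular":[0,0,0]},
    {"fingers":1,"xyz":[0,-1.0,0],"angular":[0,0,0]},
    {"fingers":1,"xyz":[0,-1.15,0],"angular":[0,0,0]},
    {"fingers":1,"xyz":[0,-1.3,0],"angular":[0,0,0]},
    {"fingers":1,"xyz":[0,-1.45,0],"angular":[0,0,0]},
    {"fingers":1,"xyz":[0,-1.6,0],"angular":[0,0,0]},
  ],
)

```text
clock: 10.25
position: [0.5982, -0.1396, 0.0612]
ee_rot: [3.098, 0.523, -0.0]
force: [-0.3, -1.3, -0.7]
width: 0.28
```

```bash
cat >> h.py <<'E'
def pane(zoff=.016,save=None):
    im=imaging.get_image('top')
    if save: cv2.imwrite(save,cv2.resize(im[105:255,235:375,::-1],None,fx=4,fy=4,interpolation=2))
    hsv=cv2.cvtColor(im,cv2.COLOR_RGB2HSV); H,S,V=[hsv[:,:,i].astype(int) for i in range(3)]
    m=(S>18)&(V>100)&(H>30)&(H<70)
    r=rect(cam('top'),zoff,big(m,(240,110,370,250))); print('pane F',np.round(toF(r[0]/1000)*1000,1),r[1],round(r[2]-19.2,1))
E
python3 -c "
from h import *
st(); pane(save='pics/t3.png')"
```

```text
10.25 F mm [ -3.99 -59.65] z 61.2 force frame [-0.71 -1.09] -0.72 w 0.28 toolyaw 19.18
pane F [-9.2  3.1] [120.7  90.8] 6.0
```

Emit:
jog_arm(
  moves=[
    {"fingers":1,"xyz":[0,-0.15,0],"angular":[0,0,0]},
    {"fingers":1,"xyz":[0,-0.3,0],"angular":[0,0,0]},
    {"fingers":1,"xyz":[0,-0.45,0],"angular":[0,0,0]},
    {"fingers":1,"xyz":[0,-0.6,0],"angular":[0,0,0]},
    {"fingers":1,"xyz":[0,-0.75,0],"angular":[0,0,0]},
    {"fingers":1,"xyz":[0,-0.9,0],"angular":[0,0,0]},
    {"fingers":1,"xyz":[0,-1.0,0],"angular":[0,0,0]},
    {"fingers":1,"xyz":[0,-1.1,0],"angular":[0,0,0]},
    {"fingers":1,"xyz":[0,-1.2,0],"angular":[0,0,0]},
    {"fingers":1,"xyz":[0,-1.3,0],"angular":[0,0,0]},
    {"fingers":1,"xyz":[0,-1.4,0],"angular":[0,0,0]},
  ],
)

```text
clock: 11.68
position: [0.5937, -0.1271, 0.0612]
ee_rot: [3.097, 0.523, -0.0]
force: [0.2, -4.1, -1.8]
width: 0.277
```

```bash
python3 -c "
from h import *
st(); pane()"
```

```text
11.68 F mm [ -4.2  -46.29] z 61.2 force frame [-1.18 -3.9 ] -1.83 w 0.277 toolyaw 19.16
pane F [-9.5 16.4] [120.8  89.8] 6.8
```

Emit:
jog_arm(
  moves=[
    {"fingers":1,"xyz":[0,-0.07,0],"angular":[0,0,0]},
    {"fingers":1,"xyz":[0,-0.14,0],"angular":[0,0,0]},
    {"fingers":1,"xyz":[0,-0.21,0],"angular":[0,0,0]},
    {"fingers":1,"xyz":[0,-0.28,0],"angular":[0,0,0]},
  ],
)

```text
clock: 12.22
position: [0.5927, -0.124, 0.0613]
ee_rot: [3.098, 0.523, -0.0]
force: [-0.2, -4.2, -0.9]
width: 0.28
```

```bash
python3 -c "
from h import *
st(); pane()"
```

```text
12.22 F mm [ -4.05 -43.05] z 61.3 force frame [-1.61 -3.93] -0.95 w 0.28 toolyaw 19.17
pane F [-9.2 19.4] [120.9  90.9] 2.9
```

Emit:
jog_arm(
  moves=[
    {"fingers":1,"xyz":[0,-0.04,0],"angular":[0,0,0]},
    {"fingers":1,"xyz":[0,-0.08,0],"angular":[0,0,0]},
    {"fingers":1,"xyz":[0,-0.12,0],"angular":[0,0,0]},
  ],
)

```text
clock: 12.65
position: [0.5923, -0.1228, 0.0612]
ee_rot: [3.098, 0.523, -0.0]
force: [0.1, -4.2, -1.2]
width: 0.276
```

```bash
python3 -c "
from h import *
st(); pane()"
```

```text
12.65 F mm [ -4.06 -41.8 ] z 61.2 force frame [-1.27 -3.98] -1.25 w 0.276 toolyaw 19.17
pane F [-8.7 20.7] [120.8  91.1] 1.6
```

Emit:
jog_arm(
  moves=[
    {"fingers":1,"xyz":[0,-0.03,0],"angular":[0,0,0]},
    {"fingers":1,"xyz":[0,-0.06,0],"angular":[0,0,0]},
  ],
)

```text
clock: 12.95
position: [0.5921, -0.1221, 0.0612]
ee_rot: [-3.098, -0.523, 0.0]
force: [-0.4, -4.5, -0.7]
width: 0.277
```

```bash
python3 -c "
from h import *
st(); pane()"
```

```text
12.95 F mm [ -4.01 -41.1 ] z 61.2 force frame [-1.82 -4.09] -0.7 w 0.277 toolyaw 19.18
pane F [-8.3 21.4] [120.9  90.8] 0.9
```

Emit:
jog_arm(
  moves=[
    {"fingers":1,"xyz":[0,-0.02,0],"angular":[0,0,0]},
    {"fingers":1,"xyz":[0,-0.04,0],"angular":[0,0,0]},
  ],
)

```text
clock: 13.25
position: [0.592, -0.1218, 0.0612]
ee_rot: [3.098, 0.523, -0.0]
force: [-0.5, -4.5, -0.7]
width: 0.283
```

Emit:
jog_arm(
  moves=[
    {"fingers":1,"xyz":[0,-0.02,0],"angular":[0,0,0]},
    {"fingers":1,"xyz":[0,-0.02,0],"angular":[0,0,0]},
  ],
)

```text
clock: 13.5
position: [0.592, -0.1216, 0.0612]
ee_rot: [3.098, 0.523, -0.0]
force: [-0.1, -3.8, -0.8]
width: 0.281
```

```bash
python3 -c "
from h import *
st(); pane(); st()"
```

```text
13.5 F mm [ -3.98 -40.57] z 61.2 force frame [-1.35 -3.59] -0.81 w 0.281 toolyaw 19.17
pane F [-8.1 22.1] [120.8  90.7] 0.3
13.55 F mm [ -3.98 -40.61] z 61.2 force frame [-1.68 -3.45] -0.81 w 0.279 toolyaw 19.18
```

Emit:
jog_arm(
  moves=[
    {"fingers":1,"xyz":[0,-0.02,0],"angular":[0,0,0]},
    {"fingers":1,"xyz":[0,-0.03,0],"angular":[0,0,0]},
  ],
)

```text
clock: 13.8
position: [0.5919, -0.1215, 0.0612]
ee_rot: [3.098, 0.523, -0.0]
force: [-0.1, -6.1, -1.4]
width: 0.28
```

Emit:
jog_arm(
  moves=[
    {"fingers":1,"xyz":[0,-0.02,0],"angular":[0,0,0]},
    {"fingers":1,"xyz":[0,-0.03,0],"angular":[0,0,0]},
  ],
)

```text
clock: 14.05
position: [0.5919, -0.1214, 0.0613]
ee_rot: [3.097, 0.523, 0.0]
force: [-0.1, -5.9, -2.1]
width: 0.278
```

```bash
python3 -c "
from h import *
st(); pane(); st()"
```

```text
14.05 F mm [ -4.01 -40.36] z 61.3 force frame [-2.1  -5.57] -2.07 w 0.278 toolyaw 19.16
pane F [-7.9 22.3] [120.9  90.7] 0.2
14.1 F mm [ -4.03 -40.3 ] z 61.2 force frame [-1.5  -5.53] -1.11 w 0.281 toolyaw 19.17
```

Step 1 is met: flush, with steady contact at about 5.5 N for several rows. Next I back off and go round to the -x edge.

Emit:
jog_arm(
  moves=[
    {"fingers":1,"xyz":[0,0.5,0],"angular":[0,0,0]},
    {"fingers":1,"xyz":[0,2,0],"angular":[0,0,0]},
    {"fingers":1,"xyz":[-3,2.5,0],"angular":[0,0,0]},
    {"fingers":1,"xyz":[-6,2.5,0],"angular":[0,0,0]},
    {"fingers":1,"xyz":[-9,2.5,0],"angular":[0,0,0]},
    {"fingers":1,"xyz":[-10.3,1,0],"angular":[0,0,0]},
    {"fingers":1,"xyz":[-10.3,-2,0],"angular":[0,0,0]},
    {"fingers":1,"xyz":[-10.3,-5,0],"angular":[0,0,0]},
    {"fingers":1,"xyz":[-10.3,-6.4,0],"angular":[0,0,0]},
    {"fingers":1,"xyz":[-10.1,-6.4,0],"angular":[0,0,0]},
    {"fingers":1,"xyz":[-10.1,-6.4,0],"angular":[0,0,0]},
  ],
)

```text
clock: 15.48
position: [0.4763, -0.0949, 0.0613]
ee_rot: [3.097, 0.522, 0.001]
force: [0.7, -0.4, -0.9]
width: 0.279
```

```bash
python3 -c "
from h import *
st(); pane(); st()"
```

```text
15.47 F mm [-104.43   22.75] z 61.3 force frame [ 0.53 -0.63] -0.87 w 0.279 toolyaw 19.12
pane F [-5.2 22. ] [115.6  90.4] 0.1
15.53 F mm [-104.71   22.73] z 61.2 force frame [0.33 0.2 ] -0.94 w 0.279 toolyaw 19.1
```

Emit:
jog_arm(
  moves=[
    {"fingers":1,"xyz":[0.5,0,0],"angular":[0,0,0]},
    {"fingers":1,"xyz":[1.0,0,0],"angular":[0,0,0]},
    {"fingers":1,"xyz":[1.3,0,0],"angular":[0,0,0]},
    {"fingers":1,"xyz":[1.4,0,0],"angular":[0,0,0]},
    {"fingers":1,"xyz":[1.5,0,0],"angular":[0,0,0]},
    {"fingers":1,"xyz":[1.6,0,0],"angular":[0,0,0]},
    {"fingers":1,"xyz":[1.7,0,0],"angular":[0,0,0]},
    {"fingers":1,"xyz":[1.8,0,0],"angular":[0,0,0]},
    {"fingers":1,"xyz":[1.9,0,0],"angular":[0,0,0]},
    {"fingers":1,"xyz":[2.0,0,0],"angular":[0,0,0]},
    {"fingers":1,"xyz":[2.1,0,0],"angular":[0,0,0]},
    {"fingers":1,"xyz":[2.2,0,0],"angular":[0,0,0]},
  ],
)

```text
clock: 17.02
position: [0.4961, -0.0865, 0.0612]
ee_rot: [3.098, 0.523, -0.0]
force: [0.1, 0.3, -0.7]
width: 0.281
```

```bash
python3 -c "
from h import *
st(); pane()"
```

```text
17.02 F mm [-82.96  24.1 ] z 61.2 force frame [0.19 0.26] -0.68 w 0.281 toolyaw 19.18
pane F [12.6 59.5] [97.  37.3] -16.7
```

Emit:
jog_arm(
  moves=[
    {"fingers":1,"xyz":[0.1,0,0],"angular":[0,0,0]},
    {"fingers":1,"xyz":[0.2,0,0],"angular":[0,0,0]},
    {"fingers":1,"xyz":[0.35,0,0],"angular":[0,0,0]},
    {"fingers":1,"xyz":[0.5,0,0],"angular":[0,0,0]},
    {"fingers":1,"xyz":[0.65,0,0],"angular":[0,0,0]},
    {"fingers":1,"xyz":[0.8,0,0],"angular":[0,0,0]},
    {"fingers":1,"xyz":[0.95,0,0],"angular":[0,0,0]},
    {"fingers":1,"xyz":[1.1,0,0],"angular":[0,0,0]},
  ],
)

```text
clock: 18.08
position: [0.5067, -0.0829, 0.0612]
ee_rot: [3.098, 0.523, 0.0]
force: [-0.3, -0.1, -1.4]
width: 0.28
```

```bash
python3 -c "
from h import *
st(); pane(save='pics/t4.png')"
```

```text
18.07 F mm [-71.82  24.08] z 61.2 force frame [-0.32  0.04] -1.44 w 0.28 toolyaw 19.18
pane F [27.5 59.9] [88.3 32.6] -17.6
```

View pics/t4.png

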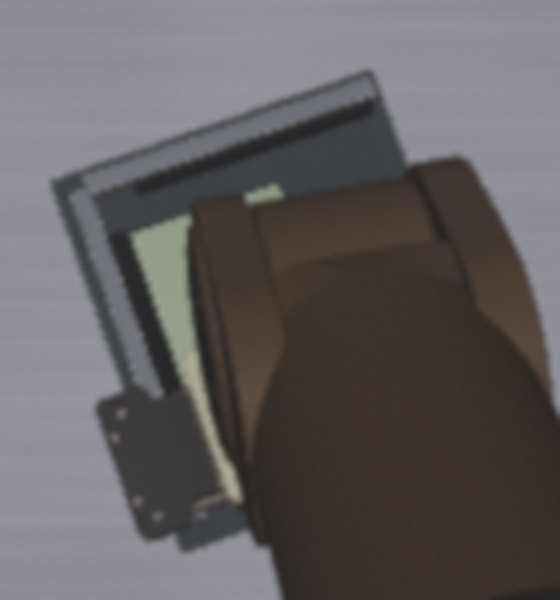

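```bash
cat >> h.py <<'E'
def wp(save=None):
    s=arm.observe(); im=imaging.get_image('wrist'); c=cam('wrist',s)
    if save: cv2.imwrite(save,im[:,:,::-1])
    hsv=cv2.cvtColor(im,cv2.COLOR_RGB2HSV); H,S,V=[hsv[:,:,i].astype(int) for i in range(3)]
    m=np.zeros(H.shape,np.uint8); cv2.drawContours(m,[big((H>30)&(H<80)&(S>18)&(V>90),(0,0,560,235))],-1,1,-1)
    cols=np.where(m.sum(0)>15)[0][4:-4]; T=np.array([(u,m[:,u].argmax()) for u in cols])
    rows=np.where(m.sum(1)>25)[0][6:-6]; L=np.array([(m[v].argmax(),v) for v in rows])
    for n,px,i in(('+x edge',T,0),('+y edge',L,1)):
        P=np.array([toF(p) for p in ray(c,px,.016)])*1000; a,b=P[:,i],P[:,1-i]
        k=np.polyfit(b,a,1); r=abs(a-np.polyval(k,b)); g=r<max(1,2*np.median(r)); k=np.polyfit(b[g],a[g],1)
        print(n,'at',round(np.polyval(k,b[g].mean()),1),'range',np.round([b.min(),b.max()],0),'yaw deg',round(np.degrees(np.arctan(k[0]))*(-1 if i==0 else 1),2))
E
python3 -c "
from h import *
wp('pics/w5.png')"
```

```text
+x edge at 48.3 range [-21.  66.] yaw deg 33.57
+y edge at 66.2 range [44. 48.] yaw deg 0.48
```

View pics/w5.png

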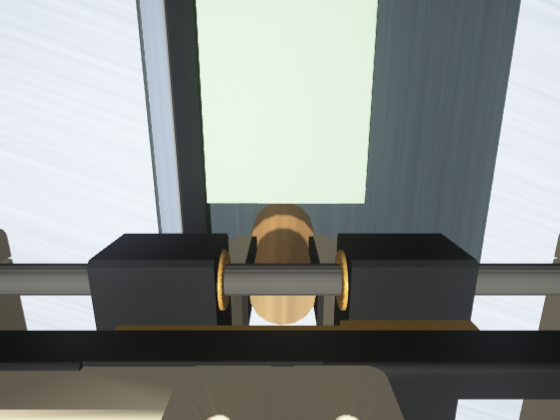

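The low wrist view shows the pane's -x edge from (206,204) to (365,203). Its +y edge runs from (197,0) to (206,204), close along the black rubber.

```bash
python3 -c "
from h import *
c=cam('wrist',arm.observe())
for p in ray(c,[(206,204),(365,203),(197,2),(378,2)],.016): print(np.round(toF(p)*1000,1))
print('rubber top',[np.round(toF(p)*1000,1) for p in ray(c,[(184,200),(171,2)],.019)],'lip outer',[np.round(toF(p)*1000,1) for p in ray(c,[(157,200),(138,2)],.022)])
"
```

```text
[-53.4  67.1]
[-53.  -23.6]
[49.6 65.5]
[ 49.5 -23.8]
rubber top [array([-50.3,  78.5]), array([48.8, 77.5])] lip outer [array([-49.6,  92.5]), array([48. , 92.4])]
```

Emit:
jog_arm(
  moves=[
    {"fingers":1,"xyz":[0.15,0,0],"angular":[0,0,0]},
    {"fingers":1,"xyz":[0.3,0,0],"angular":[0,0,0]},
    {"fingers":1,"xyz":[0.45,0,0],"angular":[0,0,0]},
    {"fingers":1,"xyz":[0.6,0,0],"angular":[0,0,0]},
    {"fingers":1,"xyz":[0.75,0,0],"angular":[0,0,0]},
    {"fingers":1,"xyz":[0.9,0,0],"angular":[0,0,0]},
    {"fingers":1,"xyz":[1.0,0,0],"angular":[0,0,0]},
    {"fingers":1,"xyz":[1.1,0,0],"angular":[0,0,0]},
    {"fingers":1,"xyz":[1.2,0,0],"angular":[0,0,0]},
  ],
)

```text
clock: 19.3
position: [0.5179, -0.079, 0.0612]
ee_rot: [3.098, 0.523, -0.0]
force: [-0.8, -0.3, -0.1]
width: 0.277
```

```bash
python3 -c "
from h import *
st()"
```

```text
19.3 F mm [-59.93  24.07] z 61.2 force frame [-0.84 -0.07] -0.1 w 0.277 toolyaw 19.17
```

Emit:
jog_arm(
  moves=[
    {"fingers":1,"xyz":[0.08,0,0],"angular":[0,0,0]},
    {"fingers":1,"xyz":[0.16,0,0],"angular":[0,0,0]},
    {"fingers":1,"xyz":[0.24,0,0],"angular":[0,0,0]},
  ],
)

```text
clock: 19.68
position: [0.5202, -0.0782, 0.0612]
ee_rot: [3.098, 0.523, -0.0]
force: [-1.9, -0.2, -0.1]
width: 0.282
```

Emit:
jog_arm(
  moves=[
    {"fingers":1,"xyz":[0.06,0,0],"angular":[0,0,0]},
    {"fingers":1,"xyz":[0.12,0,0],"angular":[0,0,0]},
    {"fingers":1,"xyz":[0.18,0,0],"angular":[0,0,0]},
  ],
)

```text
clock: 20.05
position: [0.5219, -0.0776, 0.0612]
ee_rot: [3.098, 0.523, 0.0]
force: [-2.1, -0.0, -0.2]
width: 0.281
```

Emit:
jog_arm(
  moves=[
    {"fingers":1,"xyz":[0.04,0,0],"angular":[0,0,0]},
    {"fingers":1,"xyz":[0.08,0,0],"angular":[0,0,0]},
  ],
)

```text
clock: 20.3
position: [0.5226, -0.0774, 0.0612]
ee_rot: [3.098, 0.523, -0.0]
force: [-1.3, -0.3, -1.0]
width: 0.276
```

```bash
python3 -c "
from h import *
st()"
```

```text
20.3 F mm [-54.93  24.05] z 61.2 force frame [-1.36  0.17] -0.96 w 0.276 toolyaw 19.18
```

Emit:
jog_arm(
  moves=[
    {"fingers":1,"xyz":[0.05,0,0],"angular":[0,0,0]},
    {"fingers":1,"xyz":[0.1,0,0],"angular":[0,0,0]},
  ],
)

```text
clock: 20.55
position: [0.5236, -0.077, 0.0612]
ee_rot: [3.098, 0.523, 0.0]
force: [-1.2, -0.8, -0.7]
width: 0.278
```

Emit:
jog_arm(
  moves=[
    {"fingers":1,"xyz":[0.05,0,0],"angular":[0,0,0]},
    {"fingers":1,"xyz":[0.1,0,0],"angular":[0,0,0]},
  ],
)

```text
clock: 20.8
position: [0.5245, -0.0767, 0.0612]
ee_rot: [3.098, 0.523, -0.0]
force: [-1.7, -0.9, -0.8]
width: 0.284
```

```bash
python3 -c "
from h import *
st()"
```

```text
20.8 F mm [-52.91  24.07] z 61.2 force frame [-1.9  -0.33] -0.77 w 0.284 toolyaw 19.18
```

Emit:
jog_arm(
  moves=[
    {"fingers":1,"xyz":[0.04,0,0],"angular":[0,0,0]},
    {"fingers":1,"xyz":[0.08,0,0],"angular":[0,0,0]},
  ],
)

```text
clock: 21.05
position: [0.5253, -0.0764, 0.0612]
ee_rot: [3.098, 0.523, -0.0]
force: [-1.4, -0.4, -0.0]
width: 0.278
```

Emit:
jog_arm(
  moves=[
    {"fingers":1,"xyz":[0.04,0,0],"angular":[0,0,0]},
    {"fingers":1,"xyz":[0.08,0,0],"angular":[0,0,0]},
  ],
)

```text
clock: 21.3
position: [0.526, -0.0761, 0.0612]
ee_rot: [-3.098, -0.523, 0.0]
force: [-1.6, -0.4, 0.2]
width: 0.283
```

Emit:
jog_arm(
  moves=[
    {"fingers":1,"xyz":[0.03,0,0],"angular":[0,0,0]},
    {"fingers":1,"xyz":[0.06,0,0],"angular":[0,0,0]},
  ],
)

```text
clock: 21.55
position: [0.5266, -0.076, 0.0612]
ee_rot: [3.098, 0.523, 0.0]
force: [-1.8, -0.9, -1.4]
width: 0.276
```

```bash
python3 -c "
from h import *
st()"
```

```text
21.55 F mm [-50.71  24.04] z 61.2 force frame [-1.98 -0.25] -1.45 w 0.276 toolyaw 19.17
```

Emit:
jog_arm(
  moves=[
    {"fingers":1,"xyz":[0.03,0,0],"angular":[0,0,0]},
    {"fingers":1,"xyz":[0.06,0,0],"angular":[0,0,0]},
  ],
)

```text
clock: 21.8
position: [0.5269, -0.0759, 0.0612]
ee_rot: [3.098, 0.523, -0.001]
force: [-1.7, -1.1, 0.1]
width: 0.274
```

Emit:
jog_arm(
  moves=[
    {"fingers":1,"xyz":[0.03,0,0],"angular":[0,0,0]},
    {"fingers":1,"xyz":[0.06,0,0],"angular":[0,0,0]},
  ],
)

```text
clock: 22.05
position: [0.5271, -0.0758, 0.0611]
ee_rot: [3.098, 0.523, -0.002]
force: [-4.5, -0.9, 0.6]
width: 0.277
```

Emit:
jog_arm(
  moves=[
    {"fingers":1,"xyz":[0.03,0,0],"angular":[0,0,0]},
    {"fingers":1,"xyz":[0.06,0,0],"angular":[0,0,0]},
  ],
)

```text
clock: 22.3
position: [0.5273, -0.0758, 0.061]
ee_rot: [3.098, 0.523, -0.003]
force: [-5.8, -1.7, 1.8]
width: 0.277
```

```bash
python3 -c "
from h import *
st()"
```

```text
22.3 F mm [-50.02  24.03] z 61.0 force frame [-6.    0.27] 1.83 w 0.277 toolyaw 19.16
```

Emit:
jog_arm(
  moves=[
    {"fingers":1,"xyz":[-0.3,0,0],"angular":[0,0,0]},
    {"fingers":1,"xyz":[-1.6,0,0],"angular":[0,0,0]},
    {"fingers":1,"xyz":[-2,2,0],"angular":[0,0,0]},
    {"fingers":1,"xyz":[-2,5,0],"angular":[0,0,0]},
    {"fingers":1,"xyz":[-1.3,7.5,0],"angular":[0,0,0]},
    {"fingers":1,"xyz":[-1.0,7.5,0],"angular":[0,0,0]},
    {"fingers":1,"xyz":[-1.0,7.5,0],"angular":[0,0,0]},
    {"fingers":1,"xyz":[-1.0,7.5,0],"angular":[0,0,0]},
  ],
)

```text
clock: 23.3
position: [0.543, -0.1485, 0.0612]
ee_rot: [-3.097, -0.525, 0.0]
force: [-0.0, -0.0, -1.8]
width: 0.276
```

```bash
python3 -c "
from h import *
st(); imaging.get_image('wrist'); s=arm.observe(); cv2.imwrite('pics/w6.png',imaging.get_image('wrist')[:,:,::-1]); st()"
```

```text
23.3 F mm [-59.08 -49.8 ] z 61.2 force frame [-0.04 -0.03] -1.77 w 0.276 toolyaw 19.26
23.4 F mm [-59.02 -50.09] z 61.3 force frame [ 0.37 -0.59] -1.76 w 0.279 toolyaw 19.24
```

View pics/w6.png

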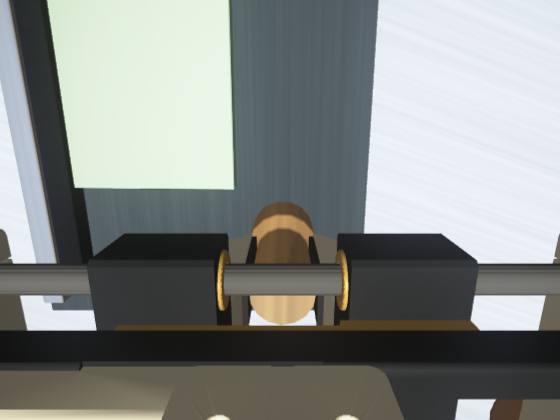

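The free corner is at (233,189) and the pane looks square to the frame. I'll locate the corner.

```bash
python3 -c "
from h import *
c=cam('wrist',arm.observe())
for p in ray(c,[(233,189),(75,188),(229,2),(49,2)],.016): print(np.round(toF(p)*1000,1))"
```

```text
[-32.1 -22.8]
[-31.6  66.2]
[ 62.2 -24.3]
[62.2 64.5]
```

Emit:
jog_arm(
  moves=[
    {"fingers":1,"xyz":[0.5,-0.5,0],"angular":[0,0,0]},
    {"fingers":1,"xyz":[0.9,-0.9,0],"angular":[0,0,0]},
    {"fingers":1,"xyz":[1.05,-1.05,0],"angular":[0,0,0]},
    {"fingers":1,"xyz":[1.1,-1.1,0],"angular":[0,0,0]},
    {"fingers":1,"xyz":[1.15,-1.15,0],"angular":[0,0,0]},
    {"fingers":1,"xyz":[1.2,-1.2,0],"angular":[0,0,0]},
    {"fingers":1,"xyz":[1.25,-1.25,0],"angular":[0,0,0]},
  ],
)

```text
clock: 24.28
position: [0.5512, -0.1337, 0.0612]
ee_rot: [3.098, 0.523, -0.0]
force: [0.0, 0.8, -0.6]
width: 0.284
```

```bash
python3 -c "
from h import *
st()"
```

```text
24.27 F mm [-46.51 -38.54] z 61.2 force frame [0.29 0.77] -0.63 w 0.284 toolyaw 19.16
```

Emit:
jog_arm(
  moves=[
    {"fingers":1,"xyz":[0.04,-0.04,0],"angular":[0,0,0]},
    {"fingers":1,"xyz":[0.08,-0.08,0],"angular":[0,0,0]},
  ],
)

```text
clock: 24.52
position: [0.5517, -0.1326, 0.0612]
ee_rot: [3.098, 0.523, 0.0]
force: [-0.2, 0.6, -0.8]
width: 0.278
```

Emit:
jog_arm(
  moves=[
    {"fingers":1,"xyz":[0.03,-0.03,0],"angular":[0,0,0]},
    {"fingers":1,"xyz":[0.06,-0.06,0],"angular":[0,0,0]},
  ],
)

```text
clock: 24.78
position: [0.552, -0.1318, 0.0612]
ee_rot: [3.098, 0.523, -0.0]
force: [0.2, -0.3, -0.8]
width: 0.277
```

```bash
python3 -c "
from h import *
st()"
```

```text
24.77 F mm [-45.08 -37.04] z 61.2 force frame [ 0.05 -0.36] -0.81 w 0.277 toolyaw 19.17
```

Emit:
jog_arm(
  moves=[
    {"fingers":1,"xyz":[0.03,-0.03,0],"angular":[0,0,0]},
    {"fingers":1,"xyz":[0.06,-0.06,0],"angular":[0,0,0]},
  ],
)

```text
clock: 25.02
position: [0.5524, -0.1311, 0.0612]
ee_rot: [3.098, 0.523, -0.0]
force: [-0.6, -1.5, -1.3]
width: 0.279
```

Emit:
jog_arm(
  moves=[
    {"fingers":1,"xyz":[0.03,-0.03,0],"angular":[0,0,0]},
    {"fingers":1,"xyz":[0.06,-0.06,0],"angular":[0,0,0]},
  ],
)

```text
clock: 25.28
position: [0.5526, -0.1307, 0.0612]
ee_rot: [3.097, 0.523, -0.001]
force: [-1.3, -2.1, -0.5]
width: 0.276
```

```bash
python3 -c "
from h import *
st()"
```

```text
25.27 F mm [-44.21 -36.18] z 61.2 force frame [-1.9  -1.58] -0.52 w 0.276 toolyaw 19.16
```

Emit:
jog_arm(
  moves=[
    {"fingers":1,"xyz":[0.02,-0.02,0],"angular":[0,0,0]},
    {"fingers":1,"xyz":[0.04,-0.04,0],"angular":[0,0,0]},
  ],
)

```text
clock: 25.52
position: [0.5527, -0.1303, 0.0612]
ee_rot: [3.097, 0.522, -0.001]
force: [-2.8, -3.0, -0.3]
width: 0.279
```

```bash
python3 -c "
from h import *
st()"
```

```text
25.52 F mm [-43.97 -35.88] z 61.2 force frame [-3.62 -1.92] -0.28 w 0.279 toolyaw 19.15
```

Emit:
jog_arm(
  moves=[
    {"fingers":1,"xyz":[0.02,-0.02,0],"angular":[0,0,0]},
    {"fingers":1,"xyz":[0.03,-0.03,0],"angular":[0,0,0]},
  ],
)

```text
clock: 25.78
position: [0.5528, -0.1301, 0.0612]
ee_rot: [3.097, 0.522, -0.001]
force: [-2.2, -4.5, -0.5]
width: 0.277
```

```bash
python3 -c "
from h import *
st()"
```

```text
25.77 F mm [-43.74 -35.65] z 61.2 force frame [-3.53 -3.53] -0.55 w 0.277 toolyaw 19.15
```

Emit:
jog_arm(
  moves=[
    {"fingers":1,"xyz":[0.02,-0.02,0],"angular":[0,0,0]},
    {"fingers":1,"xyz":[0.02,-0.02,0],"angular":[0,0,0]},
    {"fingers":1,"xyz":[0.02,-0.02,0],"angular":[0,0,0]},
  ],
)

```text
clock: 26.15
position: [0.5529, -0.13, 0.0612]
ee_rot: [3.097, 0.522, -0.001]
force: [-3.1, -4.9, 1.1]
width: 0.28
```

```bash
python3 -c "
from h import *
st()
for i in range(3): imaging.get_image('side'); st()"
```

```text
26.15 F mm [-43.65 -35.58] z 61.2 force frame [-4.54 -3.61] 1.09 w 0.28 toolyaw 19.14
26.2 F mm [-43.63 -35.58] z 61.2 force frame [-4.01 -3.46] 0.5 w 0.281 toolyaw 19.14
26.25 F mm [-43.64 -35.58] z 61.2 force frame [-4.23 -3.01] 0.76 w 0.275 toolyaw 19.14
26.3 F mm [-43.65 -35.59] z 61.2 force frame [-5.5  -4.58] 1.41 w 0.279 toolyaw 19.14
```

Both components hold at about 3.5–4.5 N. Now I back off along the diagonal and lift.

Emit:
jog_arm(
  moves=[
    {"fingers":1,"xyz":[-0.3,0.3,0],"angular":[0,0,0]},
    {"fingers":1,"xyz":[-1.5,1.5,0],"angular":[0,0,0]},
    {"fingers":1,"xyz":[-3,3,0],"angular":[0,0,0]},
    {"fingers":1,"xyz":[-3,3,-3],"angular":[0,0,0]},
    {"fingers":1,"xyz":[-3,3,-7],"angular":[0,0,0]},
    {"fingers":1,"xyz":[-3,3,-11],"angular":[0,0,0]},
    {"fingers":1,"xyz":[-4,3,-11],"angular":[0,0,0]},
    {"fingers":1,"xyz":[-8,1,-11],"angular":[0,0,0]},
    {"fingers":1,"xyz":[-8,-5,-11],"angular":[0,0,0]},
    {"fingers":1,"xyz":[-8,-11,-11],"angular":[0,0,0]},
    {"fingers":1,"xyz":[-8,-11,-11],"angular":[0,0,0]},
    {"fingers":1,"xyz":[-8,-11,-11],"angular":[0,0,0]},
  ],
)

```text
clock: 27.8
position: [0.4412, -0.0522, 0.1708]
ee_rot: [3.097, 0.523, -0.001]
force: [0.5, -0.6, -0.7]
width: 0.278
```

```bash
python3 -c "
from h import *
st(); pane(save='pics/t7.png'); goal((.432,.252,.157)); goal((.432,.252,.0572)); print(arm.observe()['position'])"
```

```text
27.8 F mm [-123.57   74.55] z 170.8 force frame [ 0.29 -0.75] -0.69 w 0.278 toolyaw 19.18
pane F [37.6 21.6] [100.7  90.7] -0.7
cm [  9.08 -29.11   1.37] rot [ 0.0002  0.0005 -0.0018]
cm [  9.08 -29.11  11.35] rot [ 0.0002  0.0005 -0.0018]
[ 0.44145979 -0.05274837  0.17081899]
```

View pics/t7.png

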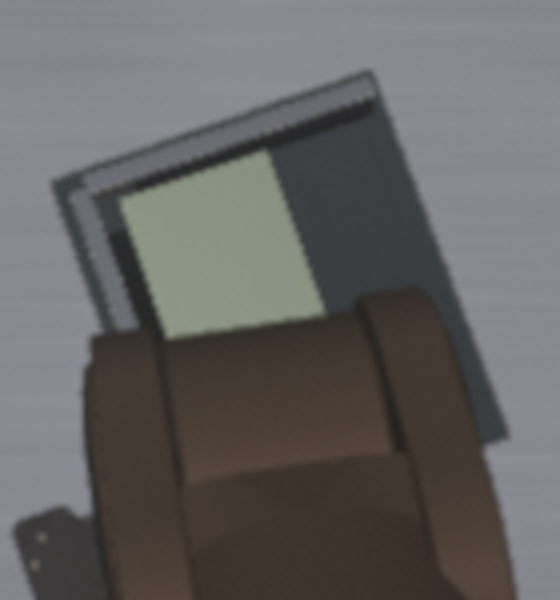

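The pane sits in the corner against both black strips; the arm hides its lower end. I'm carrying the tamper to its tray.

Emit:
jog_arm(
  moves=[
    {"fingers":1,"xyz":[2,-6,0],"angular":[0,0,0]},
    {"fingers":1,"xyz":[4,-12,0],"angular":[0,0,0]},
    {"fingers":1,"xyz":[6,-18,0],"angular":[0,0,0]},
    {"fingers":1,"xyz":[8,-24,0],"angular":[0,0,0]},
    {"fingers":1,"xyz":[9.1,-28,0],"angular":[0,0,0]},
    {"fingers":1,"xyz":[9.1,-29.1,0],"angular":[0,0,0]},
    {"fingers":1,"xyz":[9.1,-29.1,2],"angular":[0,0,0]},
    {"fingers":1,"xyz":[9.1,-29.1,5],"angular":[0,0,0]},
    {"fingers":1,"xyz":[9.1,-29.1,8],"angular":[0,0,0]},
    {"fingers":1,"xyz":[9.1,-29.1,10],"angular":[0,0,0]},
    {"fingers":1,"xyz":[9.1,-29.1,10.5],"angular":[0,0,0]},
    {"fingers":1,"xyz":[9.1,-29.1,10.5],"angular":[0,0,0]},
  ],
)

```text
clock: 29.35
position: [0.4325, 0.2523, 0.0662]
ee_rot: [3.098, 0.521, -0.0]
force: [0.3, -0.6, -0.8]
width: 0.282
```

```bash
python3 -c "
from h import *
st(); pane(); goal((.432,.252,.0568)); print(arm.observe()['position'])"
```

```text
29.35 F mm [-31.6  364.98] z 66.2 force frame [ 0.04 -0.69] -0.82 w 0.282 toolyaw 19.09
pane F [27.9 21.6] [120.4  90.7] -0.6
cm [-0.09  0.05  0.99] rot [ 0.0001 -0.0006 -0.0016]
[0.43268421 0.25276221 0.06668862]
```

```bash
cat > m.py <<'E'
from h import *
# subpixel edge lines: for each expected edge, sample gradient peak across it
im=cv2.GaussianBlur(imaging.get_image('top'),(0,0),.8).astype(float).mean(2); K,Rw,o=cam('top')
def proj(q,z):
    p=np.r_[toW(np.array(q)/1000),z]; v=K@(Rw.T@(p-o)); return v[:2]/v[2]
def edge(a,b,nrm,z,span=6):
    out=[]
    for t in np.linspace(.08,.92,60):
        q=np.array(a)+t*(np.array(b)-a); ds=np.arange(-span,span+.01,.25)
        px=np.array([proj(q+d*np.array(nrm),z) for d in ds]).astype(np.float32)
        v=cv2.remap(im.astype(np.float32),px[None,:,0],px[None,:,1],cv2.INTER_CUBIC)[0]; g=abs(np.gradient(v))
        g2=np.where(g>.5*g.max(),g,0); d=(g2*ds).sum()/g2.sum(); out.append(q+d*np.array(nrm))
    P=np.array(out,np.float32); vx,vy,x,y=cv2.fitLine(P,cv2.DIST_HUBER,0,.01,.01).ravel()
    an=np.degrees(np.arctan2(vy,vx)); an=(an+45)%90-45
    return round(float(an),2), np.round([x,y],2)
c=(27.9,21.6)
print('frame -y',edge((-115,-100),(115,-100),(0,1),.006)); print('frame -x',edge((-115,-100),(-115,70),(1,0),.006))
print('frame +y',edge((-110,100),(110,100),(0,1),.006,4)); print('frame +x',edge((115,-95),(115,95),(1,0),.006,4))
x0,x1,y0,y1=c[0]-60,c[0]+60,c[1]-45,c[1]+45
print('pane -y',edge((x0,y0),(x1,y0),(0,1),.016)); print('pane -x',edge((x0,y0),(x0,y1),(1,0),.016))
print('pane +y',edge((x0,y1),(x1,y1),(0,1),.016,4)); print('pane +x',edge((x1,y0),(x1,y1),(1,0),.016,4))
E
python3 m.py
```

```text
frame -y (0.08, array([  0.  , -99.54], dtype=float32))
frame -x (0.06, array([-115.  ,   13.56], dtype=float32))
frame +y (0.05, array([-13.16,  99.89], dtype=float32))
frame +x (-0.01, array([115.39,  -3.25], dtype=float32))
pane -y (-0.36, array([ 41.23, -23.56], dtype=float32))
pane -x (-0.46, array([-31.88,  24.68], dtype=float32))
pane +y (-0.43, array([27.9, 66.9], dtype=float32))
pane +x (-0.63, array([87.9 , 18.27], dtype=float32))
```

The pane's centre is at (28.0, 21.7) mm, turned about -0.5°. That is inside the limits but leaves little margin, and some of the corner load may have been carried by friction on the short lip. There is plenty of time left, so I'll repeat a gentle nudge to the long lip and then the corner push.

Emit:
jog_arm(
  moves=[
    {"fingers":1,"xyz":[0,0,-4],"angular":[0,0,0]},
    {"fingers":1,"xyz":[0,0,-9],"angular":[0,0,0]},
    {"fingers":1,"xyz":[1,5,-10],"angular":[0,0,0]},
    {"fingers":1,"xyz":[2,11,-10],"angular":[0,0,0]},
    {"fingers":1,"xyz":[3,17,-10],"angular":[0,0,0]},
    {"fingers":1,"xyz":[4,23,-10],"angular":[0,0,0]},
    {"fingers":1,"xyz":[5,29,-10],"angular":[0,0,0]},
    {"fingers":1,"xyz":[6,35,-10],"angular":[0,0,0]},
    {"fingers":1,"xyz":[7.2,41,-10],"angular":[0,0,0]},
    {"fingers":1,"xyz":[7.2,42.1,-10],"angular":[0,0,0]},
    {"fingers":1,"xyz":[7.2,42.1,-10],"angular":[0,0,0]},
    {"fingers":1,"xyz":[7.2,42.1,-10],"angular":[0,0,0]},
  ],
)

```text
clock: 30.95
position: [0.6379, -0.1185, 0.1667]
ee_rot: [-3.096, -0.527, -0.0]
force: [-0.0, -0.1, -0.9]
width: 0.276
```

```bash
python3 -c "
from h import *
st(); w=toW((.040,-.057)); goal((*w,.0615))"
```

```text
30.95 F mm [ 40.39 -52.68] z 166.7 force frame [-0.03 -0.06] -0.91 w 0.276 toolyaw 19.32
cm [-0.05  0.44 10.52] rot [-0.001  -0.0005  0.0021]
```

Emit:
jog_arm(
  moves=[
    {"fingers":1,"xyz":[0,0.4,2],"angular":[0,0,0]},
    {"fingers":1,"xyz":[0,0.4,5],"angular":[0,0,0]},
    {"fingers":1,"xyz":[0,0.4,8],"angular":[0,0,0]},
    {"fingers":1,"xyz":[0,0.4,10],"angular":[0,0,0]},
    {"fingers":1,"xyz":[0,0.4,10.5],"angular":[0,0,0]},
    {"fingers":1,"xyz":[0,0.4,10.5],"angular":[0,0,0]},
    {"fingers":1,"xyz":[0,-0.2,10.5],"angular":[0,0,0]},
    {"fingers":1,"xyz":[0,-0.7,10.5],"angular":[0,0,0]},
    {"fingers":1,"xyz":[0,-0.8,10.5],"angular":[0,0,0]},
    {"fingers":1,"xyz":[0,-0.9,10.5],"angular":[0,0,0]},
  ],
)

```text
clock: 32.2
position: [0.6354, -0.1122, 0.0615]
ee_rot: [3.097, 0.523, 0.001]
force: [0.2, 0.7, -1.3]
width: 0.282
```

```bash
python3 -c "
from h import *
st()"
```

```text
32.2 F mm [ 40.15 -45.97] z 61.5 force frame [0.41 0.58] -1.32 w 0.282 toolyaw 19.19
```

Contact is expected at about y = -41.5.

Emit:
jog_arm(
  moves=[
    {"fingers":1,"xyz":[0,-0.1,0],"angular":[0,0,0]},
    {"fingers":1,"xyz":[0,-0.2,0],"angular":[0,0,0]},
    {"fingers":1,"xyz":[0,-0.28,0],"angular":[0,0,0]},
    {"fingers":1,"xyz":[0,-0.35,0],"angular":[0,0,0]},
  ],
)

```text
clock: 32.7
position: [0.6341, -0.1089, 0.0612]
ee_rot: [-3.098, -0.523, 0.0]
force: [-0.5, -0.2, -1.6]
width: 0.278
```

Emit:
jog_arm(
  moves=[
    {"fingers":1,"xyz":[0,-0.05,0],"angular":[0,0,0]},
    {"fingers":1,"xyz":[0,-0.1,0],"angular":[0,0,0]},
  ],
)

```text
clock: 32.95
position: [0.6339, -0.108, 0.0612]
ee_rot: [3.098, 0.523, 0.0]
force: [0.3, -0.6, -0.9]
width: 0.281
```

Emit:
jog_arm(
  moves=[
    {"fingers":1,"xyz":[0,-0.03,0],"angular":[0,0,0]},
    {"fingers":1,"xyz":[0,-0.06,0],"angular":[0,0,0]},
  ],
)

```text
clock: 33.2
position: [0.6337, -0.1077, 0.0613]
ee_rot: [3.097, 0.523, 0.0]
force: [0.3, -0.9, -0.6]
width: 0.276
```

```bash
python3 -c "
from h import *
st()"
```

```text
33.2 F mm [ 40.04 -41.14] z 61.3 force frame [-0.05 -0.93] -0.64 w 0.276 toolyaw 19.17
```

Emit:
jog_arm(
  moves=[
    {"fingers":1,"xyz":[0,-0.03,0],"angular":[0,0,0]},
    {"fingers":1,"xyz":[0,-0.05,0],"angular":[0,0,0]},
  ],
)

```text
clock: 33.45
position: [0.6337, -0.1072, 0.0613]
ee_rot: [3.097, 0.523, 0.001]
force: [0.6, -2.2, -1.9]
width: 0.276
```

Emit:
jog_arm(
  moves=[
    {"fingers":1,"xyz":[0,-0.03,0],"angular":[0,0,0]},
    {"fingers":1,"xyz":[0,-0.04,0],"angular":[0,0,0]},
  ],
)

```text
clock: 33.7
position: [0.6336, -0.1069, 0.0613]
ee_rot: [3.097, 0.523, 0.001]
force: [1.3, -2.6, -1.5]
width: 0.282
```

```bash
python3 -c "
from h import *
st()"
```

```text
33.7 F mm [ 40.15 -40.38] z 61.3 force frame [ 0.34 -2.92] -1.5 w 0.282 toolyaw 19.17
```

Emit:
jog_arm(
  moves=[
    {"fingers":1,"xyz":[0,-0.03,0],"angular":[0,0,0]},
    {"fingers":1,"xyz":[0,-0.04,0],"angular":[0,0,0]},
  ],
)

```text
clock: 33.95
position: [0.6335, -0.1068, 0.0613]
ee_rot: [3.097, 0.522, 0.001]
force: [2.6, -4.1, -1.4]
width: 0.278
```

```bash
python3 -c "
from h import *
st()"
```

```text
33.95 F mm [ 40.12 -40.27] z 61.3 force frame [ 1.13 -4.75] -1.41 w 0.278 toolyaw 19.15
```

Emit:
jog_arm(
  moves=[
    {"fingers":1,"xyz":[0,0.3,0],"angular":[0,0,0]},
    {"fingers":1,"xyz":[0,1.5,0],"angular":[0,0,0]},
    {"fingers":1,"xyz":[-3,1.5,0],"angular":[0,0,0]},
    {"fingers":1,"xyz":[-7,1.5,0],"angular":[0,0,0]},
    {"fingers":1,"xyz":[-9.5,1,0],"angular":[0,0,0]},
    {"fingers":1,"xyz":[-9.3,0.7,0],"angular":[0,0,0]},
    {"fingers":1,"xyz":[-9.3,0.7,0],"angular":[0,0,0]},
    {"fingers":1,"xyz":[-9.3,0.7,0],"angular":[0,0,0]},
  ],
)

```text
clock: 34.95
position: [0.5487, -0.143, 0.0613]
ee_rot: [-3.097, -0.524, -0.001]
force: [-0.2, -0.1, -0.8]
width: 0.276
```

```bash
python3 -c "
from h import *
st()"
```

```text
34.95 F mm [-51.84 -46.54] z 61.3 force frame [-0.21  0.  ] -0.79 w 0.276 toolyaw 19.22
```

Emit:
jog_arm(
  moves=[
    {"fingers":1,"xyz":[0.3,-0.35,0],"angular":[0,0,0]},
    {"fingers":1,"xyz":[0.5,-0.6,0],"angular":[0,0,0]},
    {"fingers":1,"xyz":[0.6,-0.71,0],"angular":[0,0,0]},
    {"fingers":1,"xyz":[0.65,-0.77,0],"angular":[0,0,0]},
    {"fingers":1,"xyz":[0.7,-0.83,0],"angular":[0,0,0]},
    {"fingers":1,"xyz":[0.75,-0.89,0],"angular":[0,0,0]},
  ],
)

```text
clock: 35.7
position: [0.5518, -0.1325, 0.0612]
ee_rot: [3.098, 0.523, -0.0]
force: [0.4, 0.1, -1.2]
width: 0.281
```

Emit:
jog_arm(
  moves=[
    {"fingers":1,"xyz":[0.04,-0.05,0],"angular":[0,0,0]},
    {"fingers":1,"xyz":[0.08,-0.1,0],"angular":[0,0,0]},
  ],
)

```text
clock: 35.95
position: [0.5523, -0.1313, 0.0612]
ee_rot: [3.098, 0.523, 0.0]
force: [0.4, -0.2, -0.0]
width: 0.276
```

```bash
python3 -c "
from h import *
st()"
```

```text
35.95 F mm [-44.66 -36.67] z 61.2 force frame [ 0.31 -0.34] -0.04 w 0.276 toolyaw 19.17
```

Emit:
jog_arm(
  moves=[
    {"fingers":1,"xyz":[0.03,-0.035,0],"angular":[0,0,0]},
    {"fingers":1,"xyz":[0.06,-0.07,0],"angular":[0,0,0]},
  ],
)

```text
clock: 36.2
position: [0.5526, -0.1306, 0.0612]
ee_rot: [3.098, 0.523, -0.0]
force: [-0.8, -1.2, -1.2]
width: 0.278
```

Emit:
jog_arm(
  moves=[
    {"fingers":1,"xyz":[0.02,-0.03,0],"angular":[0,0,0]},
    {"fingers":1,"xyz":[0.04,-0.05,0],"angular":[0,0,0]},
  ],
)

```text
clock: 36.45
position: [0.5527, -0.1303, 0.0612]
ee_rot: [3.097, 0.523, -0.001]
force: [-0.3, -2.9, -0.7]
width: 0.281
```

```bash
python3 -c "
from h import *
st()"
```

```text
36.45 F mm [-43.95 -35.83] z 61.2 force frame [-1.26 -2.66] -0.75 w 0.281 toolyaw 19.16
```

Emit:
jog_arm(
  moves=[
    {"fingers":1,"xyz":[0.03,-0.02,0],"angular":[0,0,0]},
    {"fingers":1,"xyz":[0.05,-0.04,0],"angular":[0,0,0]},
  ],
)

```text
clock: 36.7
position: [0.5529, -0.13, 0.0612]
ee_rot: [3.097, 0.522, -0.001]
force: [-2.2, -4.4, 0.8]
width: 0.277
```

```bash
python3 -c "
from h import *
st()"
```

```text
36.7 F mm [-43.65 -35.62] z 61.2 force frame [-3.48 -3.42] 0.78 w 0.277 toolyaw 19.15
```

Emit:
jog_arm(
  moves=[
    {"fingers":1,"xyz":[0.03,-0.02,0],"angular":[0,0,0]},
    {"fingers":1,"xyz":[0.04,-0.03,0],"angular":[0,0,0]},
  ],
)

```text
clock: 36.95
position: [0.5532, -0.1297, 0.0612]
ee_rot: [3.097, 0.522, -0.001]
force: [-2.7, -5.5, 0.4]
width: 0.281
```

```bash
python3 -c "
from h import *
st()
for i in range(3): imaging.get_image('side'); st()"
```

```text
36.95 F mm [-43.31 -35.45] z 61.2 force frame [-4.38 -4.33] 0.44 w 0.281 toolyaw 19.14
37.0 F mm [-43.3  -35.47] z 61.2 force frame [-3.7  -4.58] -0.06 w 0.276 toolyaw 19.14
37.05 F mm [-43.3  -35.47] z 61.2 force frame [-3.12 -3.55] -0.15 w 0.279 toolyaw 19.14
37.1 F mm [-43.31 -35.48] z 61.2 force frame [-3.49 -4.27] -0.55 w 0.28 toolyaw 19.14
```

The pane holds about 3.7 and 4.2 N on the two axes. I'm backing off, lifting and returning to the tray.

Emit:
jog_arm(
  moves=[
    {"fingers":1,"xyz":[-0.3,0.35,0],"angular":[0,0,0]},
    {"fingers":1,"xyz":[-1.5,1.5,0],"angular":[0,0,0]},
    {"fingers":1,"xyz":[-3,3,0],"angular":[0,0,0]},
    {"fingers":1,"xyz":[-3,3,-3],"angular":[0,0,0]},
    {"fingers":1,"xyz":[-3,3,-7],"angular":[0,0,0]},
    {"fingers":1,"xyz":[-3,3,-11],"angular":[0,0,0]},
    {"fingers":1,"xyz":[-4,3,-11],"angular":[0,0,0]},
    {"fingers":1,"xyz":[-8,1,-11],"angular":[0,0,0]},
    {"fingers":1,"xyz":[-8,-5,-11],"angular":[0,0,0]},
    {"fingers":1,"xyz":[-6,-11,-11],"angular":[0,0,0]},
    {"fingers":1,"xyz":[-4,-17,-11],"angular":[0,0,0]},
    {"fingers":1,"xyz":[-2,-23,-11],"angular":[0,0,0]},
  ],
)

```text
clock: 38.6
position: [0.4581, 0.0803, 0.1706]
ee_rot: [3.098, 0.521, -0.001]
force: [1.2, 0.2, -0.5]
width: 0.279
```

Emit:
jog_arm(
  moves=[
    {"fingers":1,"xyz":[2,-6,0],"angular":[0,0,0]},
    {"fingers":1,"xyz":[3,-12,0],"angular":[0,0,0]},
    {"fingers":1,"xyz":[3,-14,0],"angular":[0,0,0]},
    {"fingers":1,"xyz":[3,-14,0],"angular":[0,0,0]},
    {"fingers":1,"xyz":[3,-14,0],"angular":[0,0,0]},
  ],
)

```text
clock: 39.22
position: [0.4415, 0.2196, 0.1706]
ee_rot: [3.097, 0.521, -0.002]
force: [0.5, -0.5, -1.4]
width: 0.277
```

```bash
python3 m.py; python3 -c "
from h import *
st(); pane();goal((.432,.252,.0568))"
```

```text
frame -y (0.08, array([  0.  , -99.54], dtype=float32))
frame -x (0.07, array([-115.02,   13.56], dtype=float32))
frame +y (0.0, array([-1.25, 99.89], dtype=float32))
frame +x (-0.03, array([115.4 ,  -1.08], dtype=float32))
pane -y (0.02, array([ 27.9 , -22.93], dtype=float32))
pane -x (-0.17, array([-31.79,  20.57], dtype=float32))
pane +y (0.0, array([48.06, 67.27], dtype=float32))
pane +x (-0.01, array([88.15, 21.6 ], dtype=float32))
39.27 F mm [-33.7 331. ] z 170.7 force frame [-0.16 -0.83] -1.45 w 0.281 toolyaw 19.04
pane F [28.2 22. ] [120.6  90.5] 0.1
cm [ 0.13 -3.39 11.4 ] rot [ 0.0009  0.0007 -0.0031]
```

The pane is now square, about 0° to the frame, with its centre at (28.2, 22.2) mm. Next I set the tamper down.

Emit:
jog_arm(
  moves=[
    {"fingers":1,"xyz":[0.1,-3.4,0],"angular":[0,0,0]},
    {"fingers":1,"xyz":[0.1,-3.4,3],"angular":[0,0,0]},
    {"fingers":1,"xyz":[0.1,-3.4,6],"angular":[0,0,0]},
    {"fingers":1,"xyz":[0.1,-3.4,9],"angular":[0,0,0]},
    {"fingers":1,"xyz":[0.1,-3.4,10.5],"angular":[0,0,0]},
    {"fingers":1,"xyz":[0.1,-3.4,10.9],"angular":[0,0,0]},
    {"fingers":1,"xyz":[0.1,-3.4,11],"angular":[0,0,0]},
    {"fingers":1,"xyz":[0.1,-3.4,11.1],"angular":[0,0,0]},
    {"fingers":1,"xyz":[0.1,-3.4,11.1],"angular":[0,0,0]},
  ],
)

```text
clock: 40.45
position: [0.4315, 0.2543, 0.0608]
ee_rot: [-3.097, -0.523, -0.002]
force: [-0.1, -0.1, -0.9]
width: 0.276
```

```bash
python3 -c "
from h import *
st(); goal((.432,.252,.0568))"
```

```text
40.45 F mm [-31.94 367.2 ] z 60.8 force frame [-0.1  -0.03] -0.92 w 0.276 toolyaw 19.17
cm [-0.03  0.23  0.4 ] rot [-0.0001 -0.001  -0.0005]
```

Emit:
jog_arm(
  moves=[
    {"fingers":1,"xyz":[0,0,0.1],"angular":[0,0,0]},
    {"fingers":1,"xyz":[0,0,0.2],"angular":[0,0,0]},
    {"fingers":1,"xyz":[0,0,0.3],"angular":[0,0,0]},
    {"fingers":1,"xyz":[0,0,0.3],"angular":[0,0,0]},
  ],
)

```text
clock: 40.95
position: [0.4311, 0.254, 0.0571]
ee_rot: [3.098, 0.523, -0.0]
force: [0.5, -0.4, 0.1]
width: 0.28
```

Emit:
jog_arm(
  moves=[
    {"fingers":1,"xyz":[0,0,0.05],"angular":[0,0,0]},
    {"fingers":1,"xyz":[0,0,0.1],"angular":[0,0,0]},
    {"fingers":1,"xyz":[0,0,0.1],"angular":[0,0,0]},
  ],
)

```text
clock: 41.32
position: [0.4312, 0.2542, 0.0567]
ee_rot: [3.097, 0.523, 0.001]
force: [-1.8, -1.5, 6.7]
width: 0.279
```

```bash
python3 -c "
from h import *
st()"
```

```text
41.33 F mm [-32.27 367.19] z 56.7 force frame [-2.18 -0.84] 6.72 w 0.279 toolyaw 19.18
```

The tamper is on the tray floor: fz rises and z is 56.7 mm, as at the pick. I ease up and release.

Emit:
jog_arm(
  moves=[
    {"fingers":1,"xyz":[0,0,-0.08],"angular":[0,0,0]},
    {"fingers":0.2,"xyz":[0,0,-0.08],"angular":[0,0,0]},
    {"fingers":-0.3,"xyz":[0,0,-0.08],"angular":[0,0,0]},
    {"fingers":-1,"xyz":[0,0,-0.08],"angular":[0,0,0]},
    {"fingers":-1,"xyz":[0,0,-0.08],"angular":[0,0,0]},
    {"fingers":-1,"xyz":[0,0,-0.08],"angular":[0,0,0]},
    {"fingers":-1,"xyz":[0,0,-0.08],"angular":[0,0,0]},
    {"fingers":-1,"xyz":[0,0,-2],"angular":[0,0,0]},
    {"fingers":-1,"xyz":[0,0,-5],"angular":[0,0,0]},
    {"fingers":-1,"xyz":[0,0,-10],"angular":[0,0,0]},
    {"fingers":-1,"xyz":[0,0,-15],"angular":[0,0,0]},
    {"fingers":-1,"xyz":[-5,5,-20],"angular":[0,0,0]},
  ],
)

```text
clock: 42.82
position: [0.41, 0.2106, 0.2447]
ee_rot: [-3.094, -0.528, -0.005]
force: [0.8, -1.4, 0.2]
width: 0.998
```

Emit:
jog_arm(
  moves=[
    {"fingers":-1,"xyz":[-5,6,0],"angular":[0,0,0]},
    {"fingers":-1,"xyz":[-7,9,0],"angular":[0,0,0]},
    {"fingers":-1,"xyz":[-7,9,0],"angular":[0,0,0]},
    {"fingers":-1,"xyz":[-7,9,0],"angular":[0,0,0]},
  ],
)

```text
clock: 43.32
position: [0.3726, 0.1005, 0.2426]
ee_rot: [-3.098, -0.523, -0.002]
force: [-0.5, -0.7, 0.6]
width: 0.999
```

```bash
python3 m.py | grep pane; python3 - <<'E'
from h import *
st(); pane()
t=imaging.get_image('top')[:,:,::-1]; d=imaging.get_image('side')[:,:,::-1]
a=cv2.resize(t[100:330,90:460],(740,460)); b=cv2.resize(d[230:380,230:420],(380,300))
cv2.imwrite('pics/f.png',np.vstack([a[:290],np.hstack([b,np.zeros((300,360,3),np.uint8)])]))
E
```

```text
pane -y (0.07, array([ 55.24, -22.89], dtype=float32))
pane -x (-0.19, array([-31.7 ,  36.72], dtype=float32))
pane +y (-0.04, array([27.9 , 67.27], dtype=float32))
pane +x (0.01, array([88.15, 20.06], dtype=float32))
43.38 F mm [-137.81  241.84] z 242.5 force frame [0.39 0.51] -0.18 w 1.001 toolyaw 19.23
pane F [28.1 21.9] [120.5  90.4] 0.1
```

View pics/f.png

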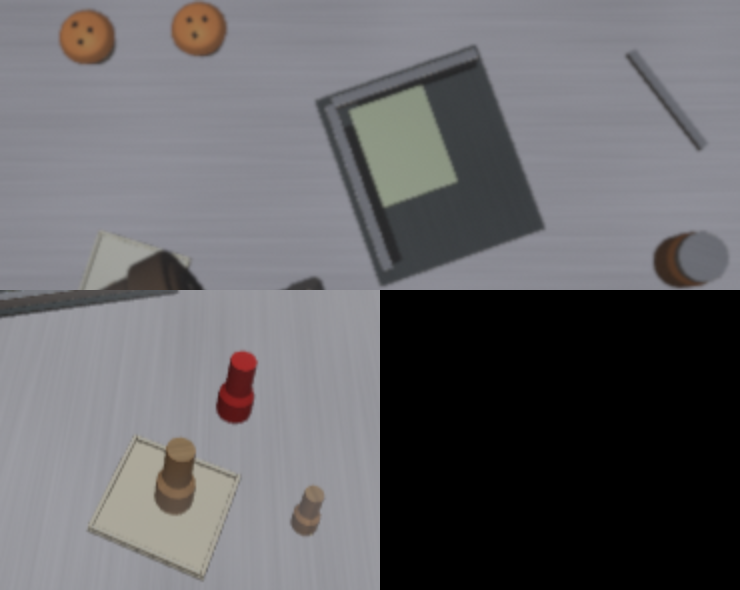

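The pane is in the corner on both rubbers. The tamper stands upright in its tray, and the bystanders look untouched. The arm is clear, so I hand in.

```bash
python3 -c "
from h import *
print(job.sign_off())"
```

```text
the job is handed in; nothing more can be done
None
```

The pane is seated in the corner against both rubbers, the tamper is back upright in its tray and released, and the job is handed in at about 43 s of the 72 s. The sign-off reports no verdict.

**What I did:**
- I pushed the pane flush to the long lip. The last steady wrist reading was about 5.5 N.
- I slid it along to the short lip, with about 6 N on contact, and then pushed the free corner at about 4.5 and 3.6 N along the two frame axes.
- After the first corner push the top view showed the pane turned about -0.5°, and some of the load may have been carried by friction on the short lip. I repeated a light nudge on the long edge and a corner push of about 3.7 and 4.2 N, still well under 10 N in all.

**Last checks:**
- **Pane:** centre at about (28.2, 22.1) mm in the frame (allowed 20.8–29.2). Its edges are within 0.2° of the frame's.
- **Tamper:** upright in the tray by eye in the side view, about 9 mm from the tray centre judging by the release position.
- **Bystanders:** buns, jar and clip look unmoved; I did not measure them.

**Limits of these checks:** I could only read forces at the wrist, with roughly ±1 N noise, so the force on each lip is inferred. My three helper edge-finders also disagreed when the arm or gripper hid part of the pane, and I set those readings aside. With a calibration good to about 2 mm, the centre's y value of 22.1 mm and x value of 28.2 mm are each only about 1 mm inside their limits.

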